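# Turn the sorting tile over onto the light panel

### The arm

A 6-joint arm with a two-finger parallel gripper is mounted at the origin on the work surface. World frame = base frame: x ahead of the robot, y to its left, z up, the work surface at z = 0. Lengths are in m, angles in rad, forces in N, time in s.
With the tool pointing down it reaches from about 0.375 to 0.975 m from the base axis. Payload 3.8 kg.
Tool frame: the origin (TCP) lies at the very end of the fingers, on their centre line; the grasp point (between the pads) lies 19 mm behind it; z points along the fingers, y is the line along which they close (so a half turn about z gives the same grasp; the last joint's range is limited). The gripper opens to 85 mm and grips with 20 to 120 N. Pads are 22 mm wide; open, the fingers measure 114 mm over their backs; the gripper's body (76 mm by 85 mm) begins 54 mm behind the grasp point. The pads swing forward as they close: fully open they stand 13 mm farther back than shut.
Start: joints at [1.093, 0.264, 1.604, -0, 1.274, -0.037], TCP at [0.288, 0.61, 0.231] pointing down, gripper open.
Joint ranges: [-2.63, 2.63], [-0.94, 2.18], [0.31, 2.57], [-1.31, 4.45], [0, 2.66], [-2.55, 2.55]. Speed limits (rad/s): [2.57, 2.57, 3.14, 3.14, 3.14, 3.14].

### API

Orientations are given as a rotation vector (axis times angle).
In Python, from workcell import read_state, read_camera, calibration, finish_job gives the robot as it stands.
- The arm moves only by the tool step_arm, never from a script. Its argument "commands" is a list of rows, each an object of numbers: "fingers": the gripper's target within -1 to 1 (shut at 1, half-way at 0, fully open at -1); "dx", "dy", "dz": the shift along the tool's x, y, z in m; "roll": the turn about the tool's z in degrees. In form: [{"fingers": .., "dx": .., "dy": .., "dz": .., "roll": ..}, ...]. A call has 1 to 8 rows; each row is the pose to reach, as a shift and turn from the pose commanded when the call began, along the tool's axes at that moment; what a row does not reach only later rows make up. A row lasts 1/8 s, in which the tool goes at most 62.5 mm and 10.7 degrees, less where a joint would pass 70% of its speed; a pose out of reach is approached as far as the arm can. A call with a gripper value outside its range is refused whole. The fingers move at their own pace and stop on an object; "squeeze" is the grip in N (left out, the last holds). Time passes only in rows, so rows that repeat a pose let the fingers close. It gives the time, the measured TCP pose, the force, the opening and the grip force at its end, in the units of the state.
- read_state(): the state, without advancing time (a new reading comes with each control period).
- read_camera(name): name is "scene" or "top" or "wrist"; returns (picture, depth): 480x640x3 uint8, blue, green, red; 480x640 float32, m along the optical axis (not along the pixel's ray), 0 where there is no reading.
- calibration(name): a dict with "intrinsics" (3x3 intrinsics, pixels), "world_to_cam" (4x4, takes a point from world to camera coordinates). Camera axes: x right, y up, looking along -z (the intrinsics and any distortion apply to the point x, -y, -z); pixel columns grow to the right and rows downward; lengths in m; the calibration is good to about 2 mm. A picture is of the moment at which its call begins: read the wrist's pose just before it. calibration takes no time and is no camera call; for the wrist camera it gives the pose at the moment of the call.
- finish_job(): hands the job in; it is judged then, once.
The state is a dict: "time": time; "q": joint angles; "joint_vel": joint speeds; "joint_torque": joint torques, N m; "tool_pos": TCP position; "tcp_rot": TCP orientation; "wrist_force": force on the tool from outside, world axes, zero at the start; "torque": the same for the moment, N m; "width": opening from 0.0 (shut) to 1.0 (fully open); "grip_force": force on a finger pad.
Only numpy, scipy, OpenCV 4.12 (cv2) and the standard library are available. Lean on these libraries where they do the work, as an engineer would, in place of code of your own. Each camera call takes 0.05 s, during which the arm holds its last target. There are 200 camera calls.

### The job

The twelve-well sorting tile was left to dry upside down on the bench in front of the flat light panel. Without picking it up, push it with the fingertips against the panel's front edge and work its near edge up until it tips up and turns over onto the panel, wells up; then push it on until the whole tile lies flat on the panel, and leave everything else where it is.

Things in the scene. Friction and masses are not known exactly. Their poses are not given: they have to be found in the camera images.
- tile: sorting tile, milky rigid plastic, 100 g, 14 mm thick: base plate 90 x 116 x 5 mm with a raised block of 12 wells, 74 x 100 x 9 mm, centred on one face, so the plate's rim stands out 8 mm all round. Origin at its centre; x along the 90 mm, y along the 116 mm, z out of the plain back. Starts upside down: wells on the bench, z up, rim 9 to 14 mm above the bench. Wells up = z points down
- panel: flat light panel, aluminium-framed white slab 260 x 340 x 18 mm with square edges, fixed. Origin at the centre of its underside, z up; x points away from the robot across the 260 mm: the front edge is at x = -130 mm in this frame, side edges at y = +-170 mm, top at z = 18 mm. The tile starts 10 to 50 mm in front, its 116 mm side within 17 degrees of the front edge; friction tile to panel about 0.6
- tile_corner0 (a point): corner of the tile's plain back face, at x +45, y +58, z +7 mm in the tile's frame
- tile_corner1 (a point): corner of the tile's plain back face, at x +45, y -58, z +7 mm in the tile's frame
- tile_corner2 (a point): corner of the tile's plain back face, at x -45, y -58, z +7 mm in the tile's frame
- tile_corner3 (a point): corner of the tile's plain back face, at x -45, y +58, z +7 mm in the tile's frame
- vial_panel: red-capped sample vial, 27 mm across, 78 mm tall, standing on the far half of the light panel; a bystander, origin at the centre of its underside
- dish: closed round petri dish, 94 mm across, 15 mm tall, lying on the far half of the light panel; a bystander, origin at the centre of its underside
- vial_bench: red-capped sample vial like the other one, standing on the bench beside the tile; a bystander, origin at the centre of its underside
- forceps: steel forceps, 130 mm long, 4 mm thick, lying on the bench beside the tile; a bystander, origin at the centre of its underside
- dropper: amber dropper bottle, 30 mm across, 92 mm tall, standing on the bench beside the panel; a bystander, origin at the centre of its underside
- lens: hand lens, ring 64 mm across with an 85 mm handle, 8 mm thick, lying on the bench beside the panel; a bystander, origin at the centre of its underside
- beaker: small open beaker, 62 mm across, 75 mm tall, standing on the bench beside the panel; a bystander, origin at the centre of its underside
There are look-alikes about, which are no part of the job. What is shaped like the tile but blue or yellow is not meant.

How it is judged:
On the way, in this order (a step that is already met when the one before it is completed fails the run):
1. the tile is tipped up on edge at the panel's front edge (angle between tile's own z axis and vertical between 1 and 2 rad and x of tile in the frame of panel between -0.19 and -0.08 m and y of tile in the frame of panel between -0.17 and 0.17 m), for 0.04 s.
2. the tile has turned over onto the panel, wells up (angle between tile's own z axis and vertical above 3 rad and height (world z) of tile above 0.02 m), for 0.1 s.
At the end, for the whole second after the job is handed in: the tile lies at rest and flat (within 5 degrees) on the light panel, wells up, with all four of its corners within the panel's outline, let go of (angle between tile's own z axis and vertical above 3.05 rad and x of tile_corner0 in the frame of panel between -0.13 and 0.13 m and y of tile_corner0 in the frame of panel between -0.17 and 0.17 m and x of tile_corner1 in the frame of panel between -0.13 and 0.13 m and y of tile_corner1 in the frame of panel between -0.17 and 0.17 m and x of tile_corner2 in the frame of panel between -0.13 and 0.13 m and y of tile_corner2 in the frame of panel between -0.17 and 0.17 m and x of tile_corner3 in the frame of panel between -0.13 and 0.13 m and y of tile_corner3 in the frame of panel between -0.17 and 0.17 m and height (world z) of tile_corner0 between 0.014 and 0.022 m and height (world z) of tile_corner1 between 0.014 and 0.022 m and height (world z) of tile_corner2 between 0.014 and 0.022 m and height (world z) of tile_corner3 between 0.014 and 0.022 m and linear speed of tile below 0.02 m/s); the robot touches nothing.
It fails at once if the tile is lifted or carried: all four corners of its back more than 28 mm above the bench (10 mm above the panel) (height (world z) of each of tile_corner0, tile_corner1, tile_corner2, tile_corner3 above 0.028 m).
It fails at once if a bystander is disturbed: moved by more than 15 mm (distance of any of vial_panel, dish, vial_bench, forceps, dropper, lens, beaker from where it was at the start of the episode above 0.015 m).
It also fails if it takes over 61 s, if anything falls off the work surface, if the arm or the gripper's body presses on something with over 40 N, if the wrist force passes 120 N, or if a joint passes its speed limit or range.

## Working session

There is one attempt and no reset: what is moved stays moved. The work goes in short steps, Python scripts to look and compute and a tool call to move; the robot and the scene stay as the last step left them, time stands still between calls to the robot, and variables do not carry over. Pictures are saved under pics/ and viewed, at most 10 in all, crops included, and the job is handed in when it is done.

Besides the shell and the picture viewer there is one more tool, called after ">>>" as name([rows], argument=value, ...), one row to a line, values as JSON. step_arm: Moves the arm, as the interface text tells. Its arguments: {"type":"object","properties":{"commands":{"type":"array","items":{"type":"object","properties":{"fingers":{"type":"number"},"dx":{"type":"number"},"dy":{"type":"number"},"dz":{"type":"number"},"roll":{"type":"number"}}}},"squeeze":{"type":"number"}},"required":["commands"]}

```bash
mkdir -p pics; ls
cat > h.py <<'E'
import numpy as np,cv2
from workcell import *
def pts(name):
    c=calibration(name);im,d=read_camera(name)
    K=np.array(c["intrinsics"]);T=np.linalg.inv(np.array(c["world_to_cam"]))
    v,u=np.mgrid[:480,:640]
    X=np.stack([(u-K[0,2])/K[0,0]*d,-(v-K[1,2])/K[1,1]*d,-d,np.ones_like(d)],-1)@T.T
    X=X[...,:3];X[d==0]=np.nan
    return im,d,X
E
python3 - <<'E'
from h import *
s=read_state();print(s)
for n in("top","scene"):
    c=calibration(n);print(c)
    im,d,X=pts(n);cv2.imwrite(f"pics/{n}0.png",im);np.save(n+"0.npy",X)
E
```

```text
pics
{'time': 0.0, 'q': array([ 1.09309526e+00,  2.64746731e-01,  1.60537270e+00, -4.94831405e-05,
        1.27369108e+00, -3.68918546e-02]), 'joint_vel': array([-0.00130737,  0.00066622,  0.00077377, -0.00084788,  0.00181856,
        0.00015884]), 'joint_torque': array([-3.59966807e-04, -5.15117812e+01, -3.67305386e+01, -4.81179086e-05,
        1.30140755e-02, -1.56828509e-05]), 'tool_pos': array([0.28768008, 0.60982245, 0.22996705]), 'tcp_rot': array([-0.68669292, -3.06509174,  0.00338747]), 'wrist_force': array([-0.18860658, -0.25680383, -0.68773876]), 'torque': array([-0.03407423, -0.02204437, -0.01638776]), 'grip_force': 0.0, 'width': 0.9975990646547421}
{'intrinsics': array([[587.2597841 ,   0.        , 312.81487197],
       [  0.        , 587.2597841 , 232.25293921],
       [  0.        ,   0.        ,   1.        ]]), 'world_to_cam': array([[-1.21645899e-01, -9.92573458e-01, -4.53801146e-04,
         8.06413203e-02],
       [ 9.70211013e-01, -1.19001723e-01,  2.11019384e-01,
        -5.46820041e-01],
       [-2.09506243e-01,  2.52293598e-02,  9.77481771e-01,
        -1.02898775e+00],
       [ 0.00000000e+00,  0.00000000e+00,  0.00000000e+00,
         1.00000000e+00]])}
{'intrinsics': array([[497.45870034,   0.        , 316.42062706],
       [  0.        , 497.45870034, 245.87216178],
       [  0.        ,   0.        ,   1.        ]]), 'world_to_cam': array([[ 0.71519442,  0.69886174,  0.00944531, -0.43297123],
       [-0.49554614,  0.49750458,  0.71198541,  0.25064073],
       [ 0.49288027, -0.51388857,  0.70213073, -1.24732158],
       [ 0.        ,  0.        ,  0.        ,  1.        ]])}
```

View pics/top0.png

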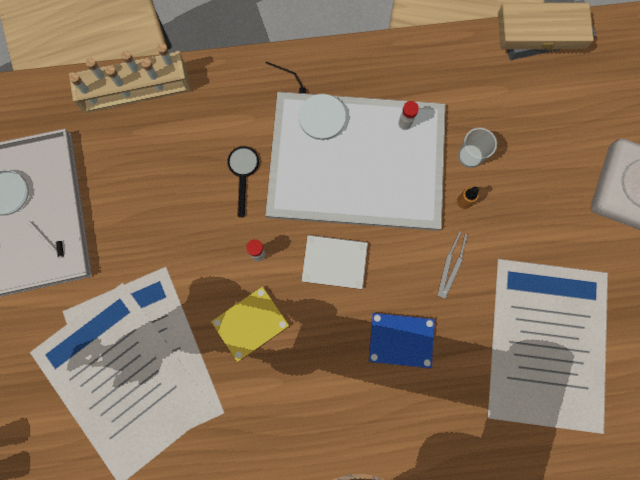

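View pics/scene0.png

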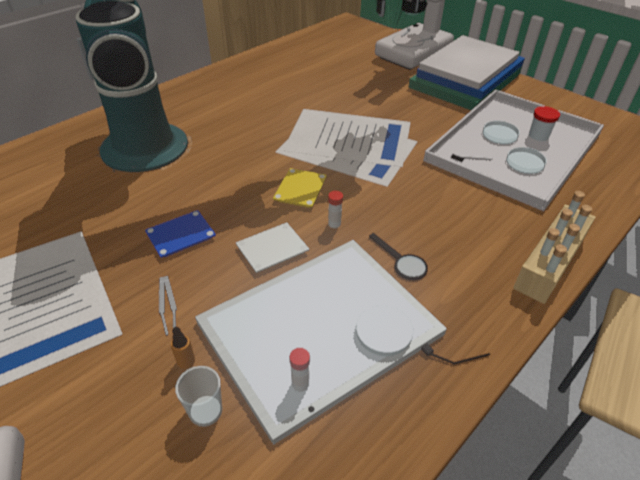

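The top view shows the white tile at about (335,262), in front of the panel, whose front edge runs (267,218)–(441,227). The vial stands to its left at (256,248), and the forceps lie to its right at (455,265). The scene view agrees.

Run:
```python
from h import *
im=cv2.imread("pics/top0.png");X=np.load("top0.npy")
def w(u,v,z):
    c=calibration("top");K=c["intrinsics"];T=np.linalg.inv(c["world_to_cam"])
    r=T[:3,:3]@np.array([(u-K[0,2])/K[0,0],-(v-K[1,2])/K[1,1],-1]);o=T[:3,3];return o+r*(z-o[2])/r[2]
hsv=cv2.cvtColor(im,cv2.COLOR_BGR2HSV)
m=((hsv[...,1]<60)&(hsv[...,2]>130)).astype(np.uint8)
for nm,(u,v),z in(("tile",(335,262),.014),("panel",(350,190),.018)):
    n,l,st,_=cv2.connectedComponentsWithStats(m,connectivity=4)
    k=(l==l[v,u]).astype(np.uint8);print(nm,st[l[v,u]],"z",np.nanmedian(X[...,2][k>0]))
    cs=max(cv2.findContours(k,0,1)[0],key=cv2.contourArea).reshape(-1,2)
    P=np.array([w(a,b,z)[:2] for a,b in cs]).astype(np.float32)
    r=cv2.minAreaRect(P);print(r);print(cv2.boxPoints(r).round(4))
# scene check
X=np.load("scene0.npy");print("scene tile",X[248,272].round(4))
for u,v in((256,248),(244,215),(465,236),(440,297)):print(u,v,w(u,v,0)[:2].round(3))
```

```text
tile [ 302  235   66   54 2865] z 0.013503873640442254
((0.5006742477416992, -0.021513693034648895), (0.11680421233177185, 0.09069307148456573), 75.72796630859375)
[[ 0.4423 -0.0669]
 [ 0.5302 -0.0893]
 [ 0.559   0.0239]
 [ 0.4711  0.0463]]
panel [  265    92   180   137 21059] z 0.017792389446637413
((0.7001804709434509, -0.0921267569065094), (0.34030595421791077, 0.26180708408355713), 78.64344024658203)
[[ 0.5383 -0.2332]
 [ 0.795  -0.2847]
 [ 0.862   0.0489]
 [ 0.6053  0.1005]]
scene tile [ 0.5072 -0.0244  0.0122]
256 248 [0.547 0.125]
244 215 [0.616 0.142]
465 236 [ 0.522 -0.282]
440 297 [ 0.41  -0.213]
```

>>> step_arm([
  {"fingers": -1,"dx": -0.378,"dy": -0.5,"dz": 0,"roll": -13.9},
  {"fingers": -1,"dx": -0.378,"dy": -0.5,"dz": 0,"roll": -13.9},
  {"fingers": -1,"dx": -0.378,"dy": -0.5,"dz": 0,"roll": -13.9},
  {"fingers": -1,"dx": -0.378,"dy": -0.5,"dz": 0,"roll": -13.9},
  {"fingers": -1,"dx": -0.378,"dy": -0.5,"dz": 0,"roll": -13.9},
  {"fingers": -1,"dx": -0.378,"dy": -0.5,"dz": 0,"roll": -13.9},
  {"fingers": -1,"dx": -0.378,"dy": -0.5,"dz": 0,"roll": -13.9},
  {"fingers": -1,"dx": -0.378,"dy": -0.5,"dz": 0,"roll": -13.9},
])

```text
time: 1.1
tool_pos: [0.3903, 0.1192, 0.2311]
tcp_rot: [0.31, 3.126, 0.0]
wrist_force: [0.9, -0.0, 0.1]
width: 0.999
grip_force: 0.0
```

>>> step_arm([
  {"fingers": -1,"dx": -0.0495,"dy": -0.116,"dz": 0,"roll": 0},
  {"fingers": -1,"dx": -0.0495,"dy": -0.116,"dz": 0,"roll": 0},
  {"fingers": -1,"dx": -0.0495,"dy": -0.116,"dz": 0.1,"roll": 0},
  {"fingers": -1,"dx": -0.0495,"dy": -0.116,"dz": 0.15,"roll": 0},
  {"fingers": -1,"dx": -0.0495,"dy": -0.116,"dz": 0.2,"roll": 0},
  {"fingers": -1,"dx": -0.0495,"dy": -0.116,"dz": 0.2,"roll": 0},
])

```text
time: 1.85
tool_pos: [0.4111, -0.0022, 0.0271]
tcp_rot: [-0.31, -3.116, 0.001]
wrist_force: [-1.2, -0.3, 0.4]
width: 0.998
grip_force: 0.0
```

Run:
```python
from h import *
print(read_state()["tool_pos"])
im,d,X=pts("scene");c=im[140:340,100:360];A=cv2.resize(c,None,fx=2,fy=2)
im2,d2,X2=pts("wrist");B=cv2.resize(im2,(520,390))
cv2.imwrite("pics/s1.png",A);cv2.imwrite("pics/w1.png",B);np.save("s1.npy",X)
# lowest points near fingers
p=np.array([.411,-.0022]);r=X.reshape(-1,3);n=np.array([.98,-.197]);t=np.array([.197,.98])
q=np.c_[(r[:,:2]-p)@n,(r[:,:2]-p)@t,r[:,2]]
k=(abs(q[:,0])<.03)&(abs(q[:,1])<.08)&(q[:,2]>.02)&(q[:,2]<.1);q=q[k]
for h in np.arange(.02,.1,.01):
    s=q[(q[:,2]>=h)&(q[:,2]<h+.01)]
    if len(s):print(h.round(3),len(s),s[:,0].max().round(4),s[:,1].min().round(3),s[:,1].max().round(3))
print(np.sort(q[:,2])[:5])
```

```text
[ 0.41111766 -0.00218245  0.02712022]
0.04 42 0.0132 -0.052 0.056
0.05 73 0.0135 -0.056 0.057
0.06 76 0.0145 -0.056 0.057
0.07 69 0.0139 -0.056 0.057
0.08 104 0.0165 -0.073 0.074
0.09 237 0.0185 -0.073 0.075
[0.04035746 0.04042883 0.04097917 0.04113365 0.04208217]
```

View pics/s1.png

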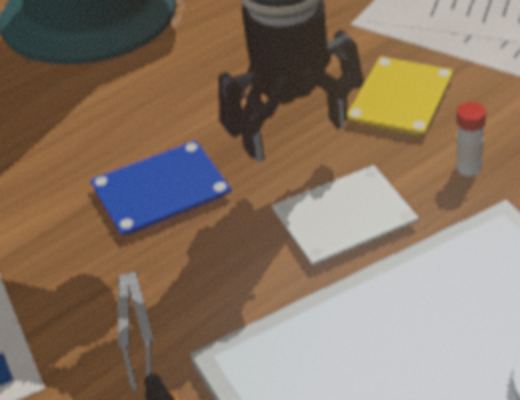

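>>> step_arm([
  {"fingers": -1,"dx": 0,"dy": 0,"dz": 0.02,"roll": 0},
  {"fingers": -1,"dx": 0,"dy": 0,"dz": 0.035,"roll": 0},
  {"fingers": -1,"dx": -0.02,"dy": 0,"dz": 0.035,"roll": 0},
  {"fingers": -1,"dx": -0.03,"dy": 0,"dz": 0.035,"roll": 0},
  {"fingers": -1,"dx": -0.04,"dy": 0,"dz": 0.035,"roll": 0},
  {"fingers": -1,"dx": -0.05,"dy": 0,"dz": 0.035,"roll": 0},
  {"fingers": -1,"dx": -0.058,"dy": 0,"dz": 0.035,"roll": 0},
  {"fingers": -1,"dx": -0.062,"dy": 0,"dz": 0.035,"roll": 0},
])

```text
time: 2.95
tool_pos: [0.4775, -0.0147, -0.0037]
tcp_rot: [0.311, 3.126, 0.0]
wrist_force: [-0.9, -0.6, 1.6]
width: 1.002
grip_force: 0.5
```

>>> step_arm([
  {"fingers": -1,"dx": -0.002,"dy": 0,"dz": 0,"roll": 0},
  {"fingers": -1,"dx": -0.004,"dy": 0,"dz": 0,"roll": 0},
])

```text
time: 3.2
tool_pos: [0.4795, -0.0152, -0.0041]
tcp_rot: [-0.31, -3.123, -0.0]
wrist_force: [-5.9, 1.7, 5.1]
width: 1.001
grip_force: 3.1
```

```bash
cat > pose.py <<'E'
from h import *
def look(tag):
    f=np.array([.5718,-.0663]);n=np.array([.98,-.197]);t=np.array([.197,.98])
    s=read_state();p=s["tool_pos"];print("tcp n,t,z",((p[:2]-f)@n).round(4),((p[:2]-f)@t).round(4),p[2].round(4),"F",s["wrist_force"].round(2))
    im,d,X=pts("scene");cv2.imwrite(f"pics/{tag}.png",cv2.resize(im[120:360,130:430],None,fx=2,fy=2))
    r=X.reshape(-1,3);h=cv2.cvtColor(im,cv2.COLOR_BGR2HSV).reshape(-1,3)
    q=np.c_[(r[:,:2]-f)@n,(r[:,:2]-f)@t,r[:,2]]
    k=(h[:,1]<50)&(h[:,2]>120)&(q[:,0]>-.16)&(q[:,0]<.1)&(q[:,1]>-.06)&(q[:,1]<.12)&(q[:,2]>.007)&(q[:,2]<.14)
    return im,X,q,k
E
python3 - <<'E'
from pose import *
im,X,q,k=look("a");q=q[k&(q[:,0]<-.003)]
print(len(q),"n,t,z 1/50/99%",np.percentile(q,[1,50,99],axis=0).round(4).tolist())
for b in np.arange(-.04,.1,.03):
    s=q[(q[:,1]>b)&(q[:,1]<b+.02)];print(b,s[:,0].min().round(4),s[:,0].max().round(4)) if len(s) else 0
E
```

```text
tcp n,t,z -0.1005 0.0319 -0.0041 F [-5.88  1.68  5.07]
1900 n,t,z 1/50/99% [[-0.0876, -0.0242, 0.0101], [-0.0438, 0.0307, 0.0134], [-0.0038, 0.0901, 0.0164]]
-0.04 -0.0871 -0.0034
-0.010000000000000002 -0.089 -0.0031
0.019999999999999997 -0.0888 -0.0032
0.049999999999999996 -0.0895 -0.0034
0.07999999999999999 -0.0907 -0.003
```

>>> step_arm([
  {"fingers": -1,"dx": -0.004,"dy": 0,"dz": 0,"roll": 0},
  {"fingers": -1,"dx": -0.006,"dy": 0,"dz": -0.005,"roll": 0},
  {"fingers": -1,"dx": -0.006,"dy": 0,"dz": -0.01,"roll": 0},
  {"fingers": -1,"dx": -0.007,"dy": 0,"dz": -0.015,"roll": 0},
  {"fingers": -1,"dx": -0.008,"dy": 0,"dz": -0.02,"roll": 0},
  {"fingers": -1,"dx": -0.009,"dy": 0,"dz": -0.025,"roll": 0},
])

```text
time: 4.0
tool_pos: [0.482, -0.0159, 0.0184]
tcp_rot: [-0.309, -3.111, -0.001]
wrist_force: [-11.9, 3.6, 2.3]
width: 1.003
grip_force: 6.7
```

Run:
```python
from pose import *
im,X,q,k=look("b");q=q[k&(q[:,0]<-.003)]
for b in np.arange(-.1,0,.01):
    s=q[(q[:,0]>b)&(q[:,0]<b+.01)];print(b.round(3),len(s),np.median(s,axis=0)[1:].round(4),s[:,2].max().round(4)) if len(s) else 0
```

```text
tcp n,t,z -0.0979 0.0317 0.0184 F [-11.93   3.61   2.34]
-0.09 135 [0.0326 0.0349] 0.0383
-0.08 269 [0.0297 0.0336] 0.0383
-0.07 270 [0.0322 0.0308] 0.0351
-0.06 281 [0.0327 0.0281] 0.0325
-0.05 278 [0.0289 0.0252] 0.0302
-0.04 273 [0.0309 0.0227] 0.0268
-0.03 281 [0.0296 0.0203] 0.0257
-0.02 296 [0.0319 0.0174] 0.0237
-0.01 196 [0.0314 0.0152] 0.0188
```

View pics/b.png

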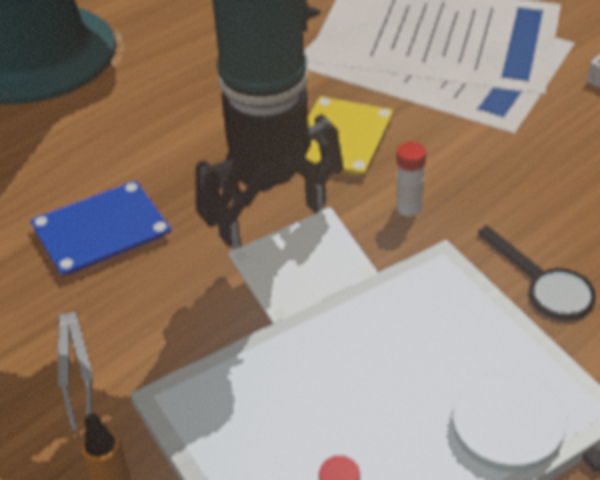

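>>> step_arm([
  {"fingers": -1,"dx": -0.002,"dy": 0,"dz": -0.006,"roll": 0},
  {"fingers": -1,"dx": -0.004,"dy": 0,"dz": -0.012,"roll": 0},
  {"fingers": -1,"dx": -0.007,"dy": 0,"dz": -0.018,"roll": 0},
  {"fingers": -1,"dx": -0.01,"dy": 0,"dz": -0.023,"roll": 0},
  {"fingers": -1,"dx": -0.013,"dy": 0,"dz": -0.028,"roll": 0},
  {"fingers": -1,"dx": -0.017,"dy": 0,"dz": -0.033,"roll": 0},
])

```text
time: 4.8
tool_pos: [0.5074, -0.0206, 0.0548]
tcp_rot: [0.311, 3.124, -0.0]
wrist_force: [1.2, 0.4, 0.3]
width: 0.999
grip_force: 0.0
```

Run:
```python
from pose import *
im,X,q,k=look("c");q=q[k&(q[:,0]<-.003)]
for b in np.arange(-.1,0,.01):
    s=q[(q[:,0]>b)&(q[:,0]<b+.01)];print(b.round(3),len(s),np.median(s,axis=0)[1:].round(4),s[:,2].max().round(4)) if len(s) else 0
```

```text
tcp n,t,z -0.0721 0.0321 0.0548 F [1.23 0.4  0.32]
-0.1 109 [0.0311 0.0131] 0.0165
-0.09 215 [0.0317 0.0134] 0.0169
-0.08 210 [0.0305 0.0134] 0.0171
-0.07 217 [0.0293 0.0135] 0.0172
-0.06 220 [0.0287 0.0134] 0.016
-0.05 222 [0.0309 0.0134] 0.0171
-0.04 231 [0.0291 0.0133] 0.017
-0.03 230 [0.0313 0.0136] 0.0181
-0.02 237 [0.0313 0.0135] 0.0168
-0.01 169 [0.0306 0.0126] 0.0171
```

The tile slipped off and lies flat again: the tips were only just at rim height (about 9 mm). I'll redo it with the tips about 3 mm above the bench.

>>> step_arm([
  {"fingers": -1,"dx": 0.03,"dy": 0.001,"dz": 0,"roll": 0},
  {"fingers": -1,"dx": 0.06,"dy": 0.001,"dz": 0,"roll": 0},
  {"fingers": -1,"dx": 0.06,"dy": 0.001,"dz": 0.03,"roll": 0},
  {"fingers": -1,"dx": 0.06,"dy": 0.001,"dz": 0.055,"roll": 0},
  {"fingers": -1,"dx": 0.06,"dy": 0.001,"dz": 0.065,"roll": 0},
  {"fingers": -1,"dx": 0.06,"dy": 0.001,"dz": 0.065,"roll": 0},
])

```text
time: 5.6
tool_pos: [0.4479, -0.0078, -0.011]
tcp_rot: [-0.311, -3.125, 0.0]
wrist_force: [0.5, -0.3, -0.0]
width: 1.0
grip_force: 0.0
```

>>> step_arm([
  {"fingers": -1,"dx": -0.01,"dy": 0,"dz": 0,"roll": 0},
  {"fingers": -1,"dx": -0.02,"dy": 0,"dz": 0,"roll": 0},
  {"fingers": -1,"dx": -0.027,"dy": 0,"dz": 0,"roll": 0},
  {"fingers": -1,"dx": -0.032,"dy": 0,"dz": 0,"roll": 0},
])

```text
time: 6.1
tool_pos: [0.4797, -0.0141, -0.0105]
tcp_rot: [-0.311, -3.126, -0.0]
wrist_force: [-6.5, 0.5, 3.6]
width: 1.005
grip_force: 4.6
```

>>> step_arm([
  {"fingers": -1,"dx": -0.003,"dy": 0,"dz": 0,"roll": 0},
  {"fingers": -1,"dx": -0.005,"dy": 0,"dz": -0.005,"roll": 0},
  {"fingers": -1,"dx": -0.006,"dy": 0,"dz": -0.01,"roll": 0},
  {"fingers": -1,"dx": -0.006,"dy": 0,"dz": -0.015,"roll": 0},
  {"fingers": -1,"dx": -0.007,"dy": 0,"dz": -0.02,"roll": 0},
  {"fingers": -1,"dx": -0.008,"dy": 0,"dz": -0.024,"roll": 0},
  {"fingers": -1,"dx": -0.009,"dy": 0,"dz": -0.028,"roll": 0},
])

```text
time: 6.98
tool_pos: [0.4825, -0.0149, 0.0152]
tcp_rot: [-0.31, -3.115, -0.001]
wrist_force: [-7.9, 2.5, 2.2]
width: 0.999
grip_force: 4.6
```

```bash
cat >> pose.py <<'E'
def prof(tag):
    im,X,q,k=look(tag);q=q[k&(q[:,0]<-.003)&(abs(q[:,1]-.03)<.03)]
    for b in np.arange(-.1,0,.02):
        s=q[(q[:,0]>b)&(q[:,0]<b+.01)];print(b.round(3),len(s),np.median(s,axis=0)[2].round(4)) if len(s) else 0
E
python3 -c "from pose import *;prof('d')"
```

```text
tcp n,t,z -0.0977 0.0328 0.0152 F [-7.93  2.54  2.22]
-0.08 149 0.0364
-0.06 143 0.0306
-0.04 148 0.0242
-0.02 149 0.0182
```

>>> step_arm([
  {"fingers": -1,"dx": -0.003,"dy": 0,"dz": -0.004,"roll": 0},
  {"fingers": -1,"dx": -0.005,"dy": 0,"dz": -0.008,"roll": 0},
  {"fingers": -1,"dx": -0.007,"dy": 0,"dz": -0.012,"roll": 0},
  {"fingers": -1,"dx": -0.009,"dy": 0,"dz": -0.015,"roll": 0},
])

```text
time: 7.52
tool_pos: [0.4875, -0.0159, 0.0293]
tcp_rot: [-0.309, -3.107, -0.001]
wrist_force: [-17.6, 4.9, 7.8]
width: 1.001
grip_force: 9.4
```

```bash
python3 -c "from pose import *;prof('e')"
```

```text
tcp n,t,z -0.0926 0.0328 0.0293 F [-17.57   4.89   7.81]
-0.08 147 0.0511
-0.06 169 0.0411
-0.04 173 0.0309
-0.02 173 0.0215
```

>>> step_arm([
  {"fingers": -1,"dx": 0.0,"dy": 0,"dz": -0.003,"roll": 0},
  {"fingers": -1,"dx": -0.001,"dy": 0,"dz": -0.005,"roll": 0},
  {"fingers": -1,"dx": -0.003,"dy": 0,"dz": -0.007,"roll": 0},
  {"fingers": -1,"dx": -0.005,"dy": 0,"dz": -0.009,"roll": 0},
])

```text
time: 8.07
tool_pos: [0.4962, -0.0176, 0.0395]
tcp_rot: [-0.309, -3.115, -0.001]
wrist_force: [-12.6, 2.9, 10.7]
width: 1.0
grip_force: 6.8
```

```bash
python3 -c "from pose import *;prof('f')"
```

```text
tcp n,t,z -0.0837 0.0328 0.0395 F [-12.55   2.92  10.68]
-0.08 1 0.056
-0.06 201 0.049
-0.04 201 0.0335
-0.02 198 0.0177
```

>>> step_arm([
  {"fingers": -1,"dx": -0.002,"dy": 0,"dz": -0.003,"roll": 0},
  {"fingers": -1,"dx": -0.005,"dy": 0,"dz": -0.005,"roll": 0},
  {"fingers": -1,"dx": -0.008,"dy": 0,"dz": -0.007,"roll": 0},
  {"fingers": -1,"dx": -0.011,"dy": 0,"dz": -0.009,"roll": 0},
])

```text
time: 8.62
tool_pos: [0.513, -0.0208, 0.0505]
tcp_rot: [0.311, 3.126, -0.0]
wrist_force: [-0.8, 0.6, 0.6]
width: 1.0
grip_force: 0.6
```

```bash
python3 -c "from pose import *;prof('g')"
```

```text
tcp n,t,z -0.0665 0.033 0.0505 F [-0.76  0.58  0.57]
-0.06 48 0.0737
-0.04 275 0.0523
-0.02 266 0.0242
```

>>> step_arm([
  {"fingers": -1,"dx": -0.006,"dy": 0,"dz": -0.003,"roll": 0},
  {"fingers": -1,"dx": -0.012,"dy": 0,"dz": -0.005,"roll": 0},
  {"fingers": -1,"dx": -0.018,"dy": 0,"dz": -0.006,"roll": 0},
  {"fingers": -1,"dx": -0.024,"dy": 0,"dz": -0.006,"roll": 0},
  {"fingers": -1,"dx": -0.03,"dy": 0,"dz": -0.006,"roll": 0},
])

```text
time: 9.3
tool_pos: [0.5437, -0.0268, 0.0642]
tcp_rot: [0.31, 3.125, -0.0]
wrist_force: [-19.4, 0.6, 58.4]
width: 1.004
grip_force: 30.0
```

```bash
python3 -c "from pose import *;prof('hh')"
```

```text
tcp n,t,z -0.0353 0.0332 0.0642 F [-19.44   0.57  58.39]
-0.02 485 0.0722
```

View pics/hh.png

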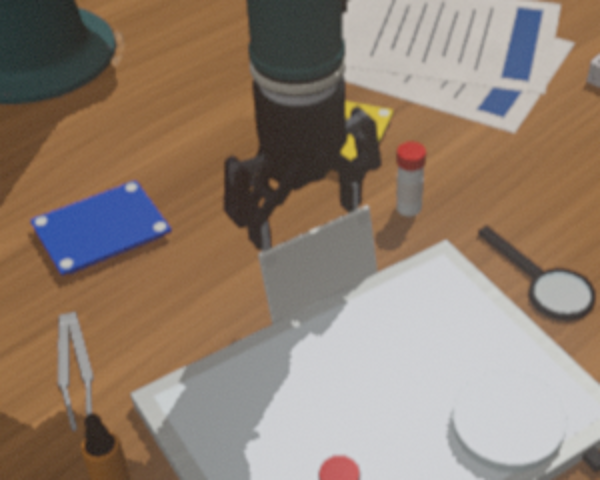

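>>> step_arm([
  {"fingers": -1,"dx": 0,"dy": 0,"dz": -0.004,"roll": 0},
  {"fingers": -1,"dx": 0,"dy": 0,"dz": -0.006,"roll": 0},
])

```text
time: 9.6
tool_pos: [0.5451, -0.0272, 0.0659]
tcp_rot: [0.31, 3.12, -0.0]
wrist_force: [-2.3, -0.3, 6.7]
width: 0.999
grip_force: 3.6
```

Run:
```python
from pose import *
im,X,q,k=look("i");q=q[k&(q[:,0]<.01)&(abs(q[:,1]-.03)<.03)]
for z in np.arange(.02,.12,.01):
    s=q[(q[:,2]>z)&(q[:,2]<z+.01)]
    if len(s):print(z.round(3),len(s),np.median(s[:,0]).round(4))
```

```text
tcp n,t,z -0.0339 0.0331 0.0659 F [-2.31 -0.34  6.65]
0.02 125 -0.0039
0.03 123 -0.0053
0.04 124 -0.0072
0.05 131 -0.009
0.06 116 -0.0106
0.07 120 -0.0121
0.08 137 -0.0143
0.09 3 -0.0155
```

>>> step_arm([
  {"fingers": -1,"dx": 0,"dy": 0,"dz": -0.004,"roll": 0},
  {"fingers": -1,"dx": -0.001,"dy": 0,"dz": -0.004,"roll": 0},
])

```text
time: 9.9
tool_pos: [0.5436, -0.0269, 0.0666]
tcp_rot: [0.311, 3.125, 0.0]
wrist_force: [-0.3, 0.4, -0.8]
width: 1.005
grip_force: 0.1
```

>>> step_arm([
  {"fingers": -1,"dx": 0,"dy": 0,"dz": -0.003,"roll": 0},
  {"fingers": -1,"dx": -0.004,"dy": 0,"dz": -0.005,"roll": 0},
  {"fingers": -1,"dx": -0.008,"dy": 0,"dz": -0.005,"roll": 0},
  {"fingers": -1,"dx": -0.012,"dy": 0,"dz": -0.005,"roll": 0},
])

```text
time: 10.4
tool_pos: [0.5551, -0.0292, 0.0712]
tcp_rot: [0.311, 3.126, -0.0]
wrist_force: [-0.6, 0.5, 0.8]
width: 1.006
grip_force: 0.0
```

```bash
cat >> pose.py <<'E'
def prof2(tag):
    im,X,q,k=look(tag);q=q[k&(q[:,0]<.1)&(abs(q[:,1]-.03)<.03)]
    for z in np.arange(.022,.12,.01):
        s=q[(q[:,2]>z)&(q[:,2]<z+.01)]
        if len(s):print(z.round(3),len(s),np.median(s[:,0]).round(4),s[:,0].min().round(4))
E
python3 -c "from pose import *;prof2('j')"
```

```text
tcp n,t,z -0.0237 0.033 0.0712 F [-0.56  0.47  0.82]
0.022 110 -0.002 -0.0045
0.032 99 -0.0028 -0.0055
0.042 89 -0.0036 -0.0063
0.052 76 -0.0047 -0.0071
0.062 59 -0.0057 -0.0075
0.072 31 -0.0065 -0.0202
0.082 108 -0.0081 -0.0129
```

Nearly vertical (~85°), light contact; keep pushing over.

>>> step_arm([
  {"fingers": -1,"dx": -0.005,"dy": 0,"dz": 0,"roll": 0},
  {"fingers": -1,"dx": -0.01,"dy": 0,"dz": 0,"roll": 0},
  {"fingers": -1,"dx": -0.015,"dy": 0,"dz": 0,"roll": 0},
  {"fingers": -1,"dx": -0.02,"dy": 0,"dz": 0,"roll": 0},
])

```text
time: 10.95
tool_pos: [0.5746, -0.0332, 0.0712]
tcp_rot: [-0.311, -3.126, 0.0]
wrist_force: [-0.1, -0.1, 0.3]
width: 0.995
grip_force: 0.0
```

```bash
python3 -c "from pose import *;prof2('k')"
```

```text
tcp n,t,z -0.0038 0.033 0.0712 F [-0.13 -0.06  0.31]
0.072 27 -0.0008 -0.0051
0.082 143 0.0103 -0.0027
```

>>> step_arm([
  {"fingers": -1,"dx": -0.005,"dy": 0,"dz": 0,"roll": 0},
  {"fingers": -1,"dx": -0.01,"dy": 0,"dz": 0,"roll": 0},
  {"fingers": -1,"dx": -0.015,"dy": 0,"dz": 0,"roll": 0},
  {"fingers": -1,"dx": -0.018,"dy": 0,"dz": 0,"roll": 0},
  {"fingers": -1,"dx": -0.018,"dy": 0,"dz": 0,"roll": 0},
])

```text
time: 11.62
tool_pos: [0.5922, -0.0367, 0.0713]
tcp_rot: [0.311, 3.126, -0.0]
wrist_force: [-0.5, -0.3, -0.1]
width: 0.999
grip_force: 0.0
```

```bash
python3 -c "from pose import *;prof2('l')"
```

```text
tcp n,t,z 0.0141 0.033 0.0713 F [-0.5  -0.27 -0.1 ]
0.022 987 0.0188 -0.0265
0.032 155 0.0122 -0.0244
```

View pics/l.png

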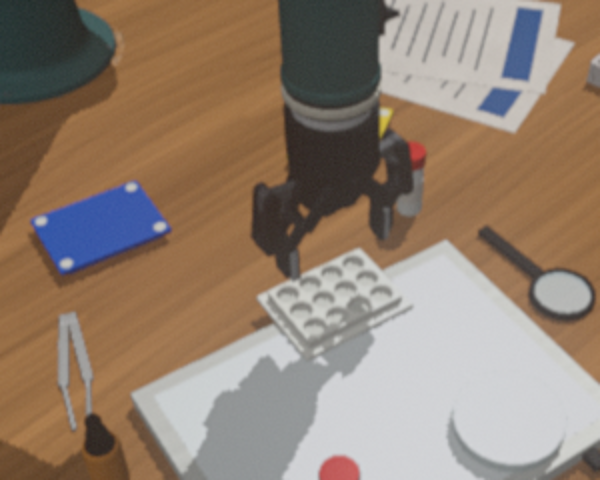

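Flipped onto the panel, wells up, near edge overhanging. Back off, go down behind it, push on.

>>> step_arm([
  {"fingers": -1,"dx": 0.04,"dy": 0.001,"dz": 0,"roll": 0},
  {"fingers": -1,"dx": 0.079,"dy": 0.001,"dz": 0,"roll": 0},
  {"fingers": -1,"dx": 0.079,"dy": 0.001,"dz": 0,"roll": 0},
  {"fingers": -1,"dx": 0.079,"dy": 0.001,"dz": 0.04,"roll": 0},
  {"fingers": -1,"dx": 0.079,"dy": 0.001,"dz": 0.063,"roll": 0},
  {"fingers": -1,"dx": 0.079,"dy": 0.001,"dz": 0.063,"roll": 0},
  {"fingers": -1,"dx": 0.079,"dy": 0.001,"dz": 0.063,"roll": 0},
])

```text
time: 12.55
tool_pos: [0.516, -0.0203, 0.0092]
tcp_rot: [0.311, 3.125, 0.0]
wrist_force: [0.7, 0.4, -0.2]
width: 0.997
grip_force: 0.0
```

>>> step_arm([
  {"fingers": -1,"dx": -0.01,"dy": 0,"dz": 0,"roll": 0},
  {"fingers": -1,"dx": -0.02,"dy": 0,"dz": 0,"roll": 0},
  {"fingers": -1,"dx": -0.03,"dy": 0,"dz": 0,"roll": 0},
  {"fingers": -1,"dx": -0.037,"dy": 0,"dz": 0,"roll": 0},
  {"fingers": -1,"dx": -0.043,"dy": 0,"dz": 0,"roll": 0},
])

```text
time: 13.18
tool_pos: [0.5569, -0.0286, 0.0082]
tcp_rot: [-0.311, -3.125, -0.0]
wrist_force: [-2.4, -0.5, 3.0]
width: 0.999
grip_force: 1.9
```

```bash
python3 -c "from pose import *;prof2('m')"
```

```text
tcp n,t,z -0.0221 0.034 0.0082 F [-2.39 -0.51  2.96]
0.022 757 0.0315 -0.0063
0.032 449 0.0438 -0.0048
```

View pics/m.png

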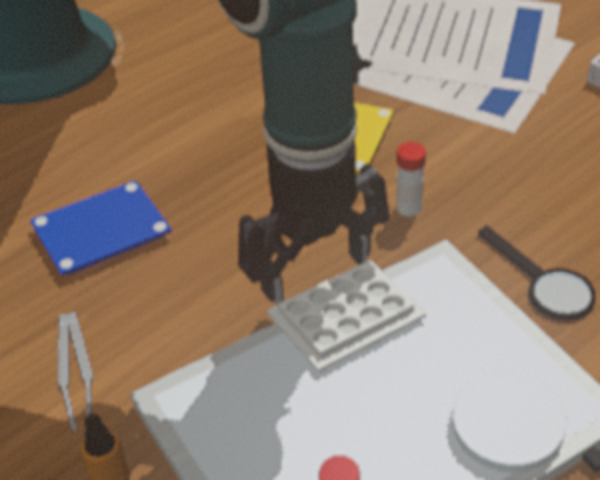

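>>> step_arm([
  {"fingers": -1,"dx": -0.006,"dy": 0,"dz": -0.0005,"roll": 0},
  {"fingers": -1,"dx": -0.012,"dy": 0,"dz": -0.0005,"roll": 0},
  {"fingers": -1,"dx": -0.018,"dy": 0,"dz": -0.0005,"roll": 0},
  {"fingers": -1,"dx": -0.024,"dy": 0,"dz": -0.0005,"roll": 0},
  {"fingers": -1,"dx": -0.028,"dy": 0,"dz": -0.0005,"roll": 0},
])

```text
time: 13.85
tool_pos: [0.5845, -0.0341, 0.0092]
tcp_rot: [-0.311, -3.126, -0.0]
wrist_force: [-3.9, 0.3, 5.4]
width: 0.999
grip_force: 3.5
```

>>> step_arm([
  {"fingers": -1,"dx": 0.02,"dy": 0,"dz": 0,"roll": 0},
  {"fingers": -1,"dx": 0.06,"dy": 0,"dz": -0.02,"roll": 0},
  {"fingers": -1,"dx": 0.06,"dy": 0,"dz": -0.08,"roll": 0},
  {"fingers": -1,"dx": 0.06,"dy": 0,"dz": -0.14,"roll": 0},
  {"fingers": -1,"dx": 0.06,"dy": 0,"dz": -0.14,"roll": 0},
])

```text
time: 14.48
tool_pos: [0.5309, -0.0228, 0.1555]
tcp_rot: [0.309, 3.112, 0.0]
wrist_force: [1.0, 0.4, 0.5]
width: 0.994
grip_force: 0.0
```

Run:
```python
from pose import *
f=np.array([.5718,-.0663]);n=np.array([.98,-.197]);t=np.array([.197,.98])
im,d,X=pts("top");cv2.imwrite("pics/n.png",im)
q=X.reshape(-1,3);q=np.c_[(q[:,:2]-f)@n,(q[:,:2]-f)@t,q[:,2]]
k=(q[:,2]>.0205)&(q[:,2]<.04)&(q[:,0]>-.04)&(q[:,0]<.13)&(abs(q[:,1]-.03)<.09);s=q[k]
print(k.sum(),cv2.minAreaRect(s[:,:2].astype(np.float32)))
b=s[s[:,2]>.028];print(len(b),b.max(0),b.min(0));A=np.c_[b[:,:2],np.ones(len(b))];print(np.linalg.lstsq(A,b[:,2],rcond=None)[0])
print(read_state()["tool_pos"])
```

```text
24 ((0.04808899015188217, 0.016928020864725113), (0.15277022123336792, 0.028231270611286163), 71.97090911865234)
4 [0.06264931 0.08151136 0.03382353] [0.05691471 0.08107274 0.02946738]
[  523.94891699 -6848.0350892    525.39803769]
[ 0.52853622 -0.02256801  0.15233071]
```

View pics/n.png

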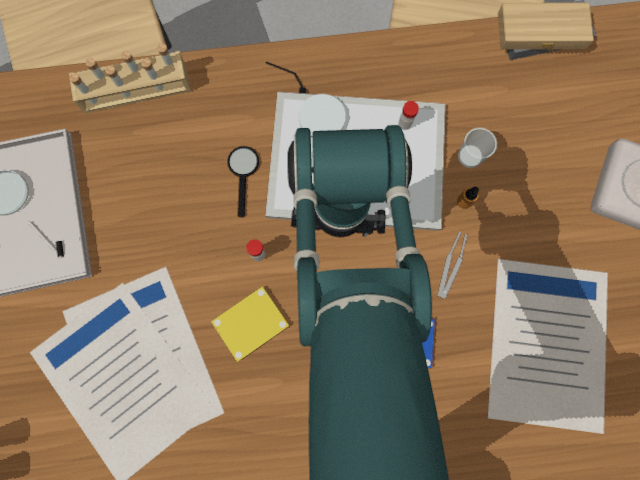

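The arm blocks the tile in the top view, but the bystanders are all in place. I'll measure the tile in the scene view instead.

Run:
```python
from pose import *
im,X,q,k=look("o")
for lo,hi in((.0205,.0275),(.0285,.036)):
    s=q[(q[:,2]>lo)&(q[:,2]<hi)&(q[:,0]>-.04)&(q[:,0]<.13)&(abs(q[:,1]-.03)<.08)]
    print(len(s),np.percentile(s,[1,50,99],axis=0).round(4).tolist(),cv2.minAreaRect(s[:,:2].astype(np.float32)))
A=np.c_[s[:,:2],np.ones(len(s))];print(np.linalg.lstsq(A,s[:,2],rcond=None)[0])
```

```text
tcp n,t,z -0.051 0.0343 0.1523 F [ 0.4  -1.03 -0.49]
1365 [[0.017, -0.0249, 0.0206], [0.0733, 0.0247, 0.0238], [0.1058, 0.0913, 0.0273]] ((0.06977131217718124, 0.02896450087428093), (0.11336549371480942, 0.15973027050495148), 1.6878985166549683)
1049 [[0.023, -0.0169, 0.0286], [0.0631, 0.0324, 0.0312], [0.0976, 0.0824, 0.0342]] ((0.0604449138045311, 0.033226050436496735), (0.10114701092243195, 0.07679637521505356), 89.9035415649414)
[-0.00034748  0.00369903  0.03114771]
```

View pics/o.png

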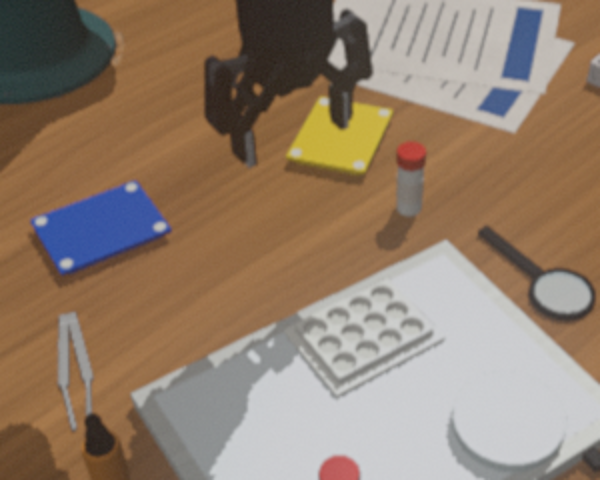

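The tile lies flat and wells up. Its near edge is about 15 mm inside the panel's front edge, and the gripper is clear of it.

```bash
python3 -c "from workcell import *;print(finish_job())"
```

```text
the job is handed in; nothing more can be done
None
```

The tile was tipped over the panel's front edge on the second try (it slipped off the fingertips and fell back flat once). It now lies flat and wells up on the panel, about 15 mm in from the front edge, with no bystander visibly moved; the job is handed in, but no verdict was returned.

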